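# Dry-assemble a small centre-flue boiler on the brazing turntable

### The job

Put the small copper boiler together dry for brazing, on the lower end plate that is clipped to the turntable: first stand the longer of the two narrow copper tubes over the spigot, then drop the larger of the two brass collars over it to lie round its foot, then stand the wide copper shell over the raised land, then lay the upper end plate on the shell with the narrow tube up inside its bush, and last lay the steel block flat and centred on the bush to keep the joints closed. Every part must sit fully home; leave the shorter tube and the smaller collar where they lie.

Things in the scene. Friction and masses are not known exactly. Their poses are not given: they have to be found in the camera images.
- turntable: Fixed round turntable; origin: centre of its underside, z its axis. Tops (mm up; width): steel table 24 (104), with a side peg out to 68 from the axis; pale refractory disc 42 (96); brass lower end plate 48 (72), 3 edge clips to 53 outside radius 32; raised land 54 (54, edge bevelled to 49); central spigot 68 (20 wide up to 62, then tapering to 14).
- flue: Longer narrow copper tube, standing upright: outside 28 mm, bore 22 mm, 50 mm tall; the upper end (towards its +z) is drawn in to 25 mm outside over the last 6 mm. Origin: centre of its lower end. Goes over the spigot, foot on the land.
- collar: Larger brass collar (plain ring), lying flat: outside 42 mm, bore 31 mm, 12 mm tall. Origin: centre of its underside. Goes over the longer tube, down on the land.
- shell: Wide copper shell, an open tube standing upright: outside 62 mm, bore 56 mm, 42 mm tall. Origin: centre of its lower end. Goes over the land, foot on the lower end plate.
- end_plate: Brass upper end plate, lying flat with its bush up: disc 66 mm across and 5 mm thick, with a bush on top 40 mm across that rises a further 15 mm (20 mm in all); a bore of 31 mm goes right through. Origin: centre of its underside. Take it by the bush.
- weight: Ground steel block, lying flat: 32 mm along its x, 50 mm along its y, 25 mm tall, about 0.3 kg. Origin: centre of its underside.
- short_tube: Shorter narrow copper tube, standing upright, for another job: outside 28 mm, 30 mm tall. Origin: centre of its lower end. Leave it.
- small_collar: Smaller brass collar, lying flat, for another job: outside 29 mm, bore 18 mm, 12 mm tall. Origin: centre of its underside. Leave it.
- half_brick: Bystander: grey-brown half firebrick, 68 mm along its x, 100 mm along its y, 75 mm tall, fixed. Origin: centre of its underside.
- flux_pot: Bystander: grey enamel pot, open, 63 mm across, 58 mm tall, loose. Origin: centre of its underside.
Mind the look-alikes: they are no part of the job. What is shaped like the flue but black, blue or turquoise is not meant.

How it is judged (in metres and radians):
On the way, in this order (a step that is already met when the one before it is completed fails the run):
1. the long tube stands over the spigot, down on the land (horizontal distance between flue and turntable below 0.004 m and z of flue in the frame of turntable between 0.051 and 0.057 m and angle between flue's own z axis and vertical below 0.06 rad), for 0.2 s.
2. the larger brass collar lies flat on the land round the foot of the tube (horizontal distance between collar and turntable below 0.006 m and z of collar in the frame of turntable between 0.051 and 0.057 m and angle between collar's own z axis and vertical below 0.06 rad), for 0.2 s.
3. the wide shell stands over the raised land, down on the lower plate (horizontal distance between shell and turntable below 0.005 m and z of shell in the frame of turntable between 0.045 and 0.051 m and angle between shell's own z axis and vertical below 0.06 rad), for 0.2 s.
4. the upper plate lies flat on the shell with the tube inside its bush (horizontal distance between end_plate and turntable below 0.006 m and z of end_plate in the frame of turntable between 0.087 and 0.093 m and angle between end_plate's own z axis and vertical below 0.06 rad), for 0.2 s.
5. the steel block lies flat across the top of the bush (horizontal distance between weight and turntable below 0.01 m and z of weight in the frame of turntable between 0.107 and 0.113 m and angle between weight's own z axis and vertical below 0.06 rad), for 0.2 s.
At the end, for the whole second after the job is handed in: Over the turntable's underside, each upright (0.06 rad), at its height within 3 mm and near the axis: longer tube 54 mm up (4 mm off axis at most), larger collar 54 (6), shell 48 (5), upper plate 90 (6), steel block 110 (10, any yaw); all at rest, slower than 0.02 m/s (all of step 1 and all of step 2 and all of step 3 and all of step 4 and all of step 5 and linear speed of each of flue, collar, shell, end_plate, weight below 0.02 m/s); the robot touches nothing.
It fails at once if the shorter tube is moved by more than 30 mm (distance of short_tube from where it was at the start of the episode above 0.03 m).
It fails at once if the smaller collar is moved by more than 30 mm (distance of small_collar from where it was at the start of the episode above 0.03 m).
It also fails if it takes over 128 s, if anything falls off the work surface, if the arm or the gripper's body presses on something with over 40 N, if the wrist force passes 120 N, or if a joint passes its speed limit or range.

### The arm

A 6-joint arm with a two-finger parallel gripper is mounted at the origin on a cart in front of the work surface, level with it; the furniture and walls round the work are solid. World frame = base frame: x ahead of the robot, y to its left, z up, the work surface at z = 0. Lengths are in m, angles in degrees, forces in N, time in s.
With the tool pointing down it reaches from about 0.4 to 0.825 m from the base axis. Payload 7 kg.
Tool frame: the origin (TCP) lies on the centre line of the jaws, within the pads' length; the fingertips stand 19 mm ahead of it and the grasp point (between the pads) is the TCP (r.tip_extent is the distance from the TCP to the fingertips, in m); z points along the fingers, y is the line along which they close (so a half turn about z gives the same grasp; the last joint's range is limited). The gripper opens to 88 mm and grips with 3 to 60 N. Pads are 19 mm wide; open, the fingers measure 130 mm over their backs; the gripper's body (78 mm by 193 mm) begins 47 mm behind the grasp point.
Start: joints at [-58.665, 20.546, 0.682, 0, -70.136, -16.507], TCP at [0.173, -0.653, 0.246] pointing down, gripper open.
Joint ranges: [-176.03, 176.03], [-82.01, 121.73], [-58.28, 71.71], [-173.87, 95.51], [-174.79, -0.11], [-173.66, 173.66]. Speed limits (degrees/s): [136.94, 136.94, 172.46, 180, 180, 180].

### API

Orientations are given as [roll, pitch, yaw] about the fixed x, y, z axes, in that order (R = Rz(yaw) Ry(pitch) Rx(roll)).
In Python, from plant import r gives the robot as it stands. The module is installed in compiled form; this text tells all that it offers.
- The arm moves only by the tool jog_arm, never from a script. Its argument "deltas" is a list that holds one entry, the list of rows, each a list of 5 numbers: the opening, from -1 (shut) to 1 (fully open), then the shift along the world's x, y, z in cm, then the turn about the world's z in rad. In form: [[[claw, dx, dy, dz, turn], ...]]. A call has 1 to 8 rows; each row shifts and turns the commanded pose from where the row before left it; what a row does not reach is not made up. A row lasts 1/8 s, in which the tool goes at most 62.5 mm and 10.7 degrees, less where a joint would pass 70% of its speed; a pose out of reach is approached as far as the arm can. A call with a gripper value outside its range is refused whole. The fingers move at their own pace and stop on an object; "force" is the grip in N (left out, the last holds). Time passes only in rows, so rows that do not move let the fingers close. It gives the time, the measured TCP pose, the force, the opening and the grip force at its end, in the units of the state.
- r.get_state(): the state, without advancing time (a new reading comes with each control period).
- r.capture(name): name is "side" or "top"; returns the picture (480x640x3 uint8, blue, green, red); there is no depth.
- r.camera_info(name): a dict with "fx", "fy", "cx", "cy" (pixels), "view" (4x4, takes a point from world to camera coordinates). Camera axes: x right, y up, looking along -z (the intrinsics and any distortion apply to the point x, -y, -z); pixel columns grow to the right and rows downward; lengths in m; the calibration is good to about 2 mm. A picture is of the moment at which its call begins. camera_info takes no time and is no camera call.
- r.close_job(): hands the job in; it is judged then, once.
The state is a dict: "time_s": time; "joints": joint angles; "qd": joint speeds; "joint_torque": joint torques, N m; "tcp_pos": TCP position; "eef_rot": TCP orientation; "contact_force": force on the tool from outside, world axes, zero at the start; "moment": the same for the moment, N m; "gripper_width": finger opening in m; "gripper_force": force on a finger pad.
Only numpy, scipy, OpenCV 4.12 (cv2) and the standard library are available. Lean on these libraries where they do the work, as an engineer would, in place of code of your own. Each camera call takes 0.05 s, during which the arm holds its last target. There are 200 camera calls.

## Working session

There is one attempt and no reset: what is moved stays moved. The work goes in short steps, Python scripts to look and compute and a tool call to move; the robot and the scene stay as the last step left them, time stands still between calls to the robot, and variables do not carry over. Pictures are saved under pics/ and viewed, at most 18 in all, crops included, and the job is handed in when it is done.

Besides the shell and the picture viewer there is one more tool, called after ">>>" by a JSON object that holds its "api" and its "payload", one argument or row to a line. jog_arm: Moves the arm, as the interface text tells. Its arguments: {"type":"object","properties":{"deltas":{"type":"array"},"force":{"type":"number"}},"required":["deltas"]}

```bash
mkdir -p pics; python3 - <<'E'
from plant import r
import cv2
for n in("side","top"):
    cv2.imwrite(f"pics/{n}0.png",r.capture(n)); print(n,{k:(v.tolist() if hasattr(v,'tolist') else v) for k,v in r.camera_info(n).items()})
print(r.get_state())
E
```

```text
side {'fx': 434.7015881748236, 'fy': 434.7015881748236, 'cx': 319.62291282378914, 'cy': 244.46706249469244, 'view': [[0.8154708586408018, -0.5787006194344368, -0.01062411284918909, -0.4007975342449468], [0.33717417071956785, 0.46004657920698727, 0.8213834205531061, -0.17866647428107854], [-0.47044750749388065, -0.6733964196713167, 0.570277480413392, -0.8256376827590802], [0.0, 0.0, 0.0, 1.0]]}
top {'fx': 623.1559101463513, 'fy': 623.1559101463513, 'cx': 320.63026467381434, 'cy': 254.91503356261418, 'view': [[0.014403362644662602, -0.9997786820168933, 0.015333953472274047, -0.0633276966906933], [0.9970647435849072, 0.015514177389865557, 0.07497471173588542, -0.47632609492827466], [-0.07519601215815687, 0.014209056424664773, 0.99706753154991, -1.3257992959236886], [0.0, 0.0, 0.0, 1.0]]}
{'time_s': 0.1, 'joints': array([-5.86657961e+01,  2.05875920e+01,  6.39075126e-01, -1.76604721e-02,
       -7.01363074e+01, -1.65097301e+01]), 'qd': array([-0.01622434, -0.13600388,  0.08011632, -0.01975245,  0.00560571,
        0.01545413]), 'joint_torque': array([-8.65752536e-04, -5.84162199e+01,  2.93750238e+01,  7.01549068e+00,
        1.00948586e-02, -5.42761381e-05]), 'tcp_pos': array([ 0.17260664, -0.65213199,  0.24471405]), 'eef_rot': array([ 1.79913954e+02, -8.18903938e-03, -1.65181533e+02]), 'contact_force': array([ 0.05467322, -0.15742646,  0.1092305 ]), 'moment': array([-0.00824782, -0.00876349,  0.01568389]), 'gripper_force': 0.0, 'gripper_width': 0.08757581322863556}
```

View pics/side0.png

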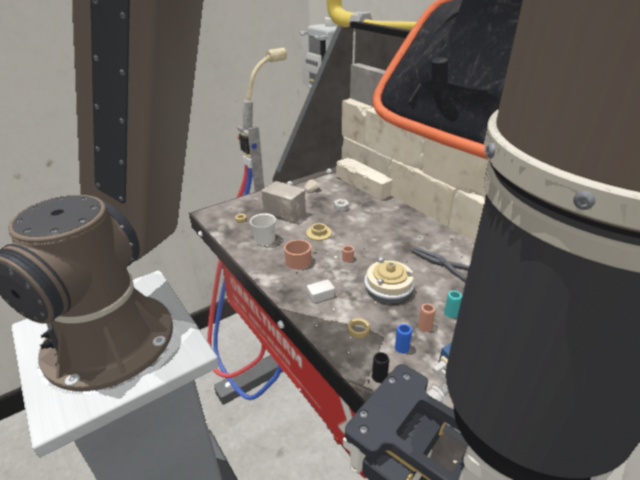

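View pics/top0.png

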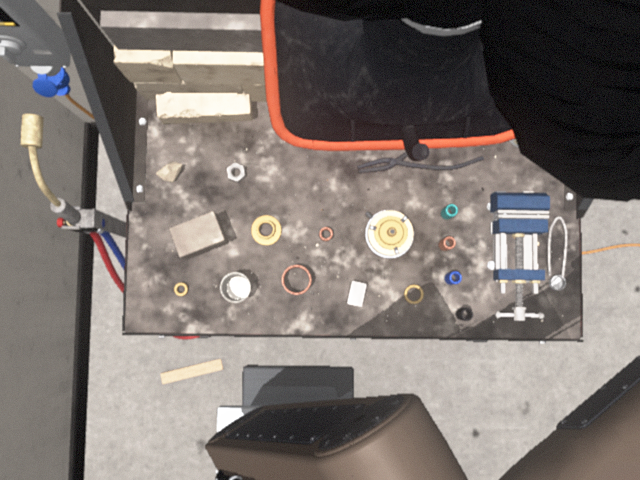

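Candidates:
- **Flue:** copper tube at top (449,243) / side (427,317), against the short tube at top (326,233) / side (348,254). The turquoise (450,211), blue (454,278) and black (464,313) tubes are decoys.
- **Collar:** (414,294), against the small one at (181,289).
- **Other parts:** shell (297,279), plate (266,230), block (357,293), turntable (390,234).

Next is a close crop to check these.

```bash
python3 - <<'E'
import cv2,numpy as np
T=cv2.imread("pics/top0.png");S=cv2.imread("pics/side0.png")
tp=[(449,243),(326,233),(414,294),(297,279),(266,230),(357,293),(390,234)]
sp=[(427,317),(348,254),(359,327),(298,254),(319,230),(320,291),(390,281)]
f=lambda I,p:cv2.resize(I[p[1]-28:p[1]+28,p[0]-28:p[0]+28],(196,196),interpolation=cv2.INTER_CUBIC)
t=[f(T,p) for p in tp]; s=[f(S,p) for p in sp]
rows=[np.hstack(t[:4]),np.hstack(s[:4]),]
cv2.imwrite("pics/c1.png",np.vstack(rows)); cv2.imwrite("pics/c2.png",np.vstack([np.hstack(t[4:]),np.hstack(s[4:])]))
E
```

```text
(no output)
```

View pics/c1.png

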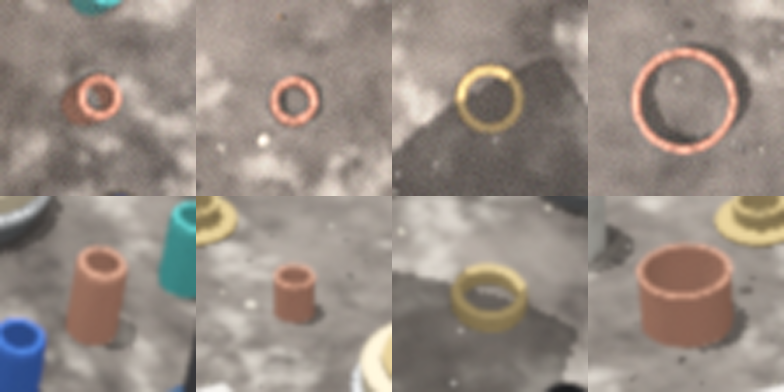

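View pics/c2.png

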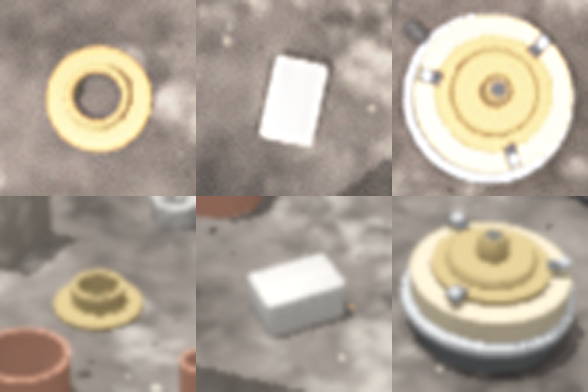

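Crop check: the tile at top (449,243) is the tall copper tube with a drawn-in top; (326,233) is short and squat. The larger collar, shell, plate, block and turntable are all as expected. Now I'll measure them.

```bash
cat > h.py <<'E'
import cv2,numpy as np
from plant import r
K={n:r.camera_info(n) for n in("side","top")}
def ray(n,p):
    c=K[n];V=np.array(c["view"]);R=V[:3,:3]
    d=R.T@np.array([(p[0]-c["cx"])/c["fx"],-(p[1]-c["cy"])/c["fy"],-1]);return -R.T@V[:3,3],d
def plane(n,p,z):
    o,d=ray(n,p);return o+d*(z-o[2])/d[2]
def tri(ps,pt):
    (a,u),(b,v)=ray("side",ps),ray("top",pt)
    s=np.linalg.lstsq(np.c_[u,-v],b-a,rcond=None)[0]
    A,B=a+u*s[0],b+v*s[1];return (A+B)/2,np.linalg.norm(A-B)
def proj(n,X):
    c=K[n];q=np.array(c["view"])@np.r_[X,1];return np.array([c["cx"]+c["fx"]*q[0]/-q[2],c["cy"]+c["fy"]*-q[1]/-q[2]])
def blob(I,p,h,f,k=4):
    """largest outer contour of mask f(hsv) in the window, full-image px"""
    x,y=p;W=cv2.resize(I[y-h:y+h,x-h:x+h],None,fx=k,fy=k,interpolation=cv2.INTER_CUBIC)
    m=f(cv2.cvtColor(W,cv2.COLOR_BGR2HSV).astype(int)).astype(np.uint8)*255
    m=cv2.morphologyEx(m,cv2.MORPH_OPEN,np.ones((3,3)))
    cs,_=cv2.findContours(m,cv2.RETR_EXTERNAL,cv2.CHAIN_APPROX_NONE)
    c=max(cs,key=cv2.contourArea).astype(np.float32)
    out=cv2.cvtColor(m,cv2.COLOR_GRAY2BGR)
    return (c.reshape(-1,2)+.5)/k-.5+[x-h,y-h],np.hstack([W,out])
def ell(c):
    return cv2.fitEllipse(c.astype(np.float32).reshape(-1,1,2))
E
cat > m.py <<'E'
from h import *
T=cv2.imread("pics/top0.png");S=cv2.imread("pics/side0.png")
cop=lambda v:lambda q:((q[...,0]<14)|(q[...,0]>172))&(q[...,1]>70)&(q[...,2]>v)
bra=lambda v:lambda q:(q[...,0]>14)&(q[...,0]<34)&(q[...,1]>60)&(q[...,2]>v)
whi=lambda v:lambda q:(q[...,2]>v)
J=[("flue",(449,243),16,cop(165),25,.05),("short",(326,233),16,cop(165),28,.03),("collar",(414,294),16,bra(70),42,.012),("shell",(297,279),24,cop(165),62,.042),("plate",(266,230),24,bra(120),66,.005),("weight",(357,293),18,whi(225),0,.025),("disc",(390,234),30,whi(205),96,.042)]
tiles=[]
for n,p,h,f,D,z in J:
    c,t=blob(T,p,h,f);tiles.append(cv2.resize(t,(390,195)));e=ell(c)
    if n=="weight":
        e=cv2.minAreaRect(c.astype(np.float32)); P=[plane("top",q,z)[:2] for q in cv2.boxPoints(e)];print(np.round(P,4).tolist())
    X=plane("top",e[0],z);s=1000*(1.3258-z)/623.16
    print(n,np.round(e[0],2),"XYZ",np.round(X,4),"size mm",np.round(np.array(e[1])*s,1),"want",D)
cv2.imwrite("pics/m1.png",np.vstack([np.hstack(tiles[i:i+2]) for i in(0,2,4)]))
E
python3 m.py
```

```text
flue [449.   242.39] XYZ [ 0.5056 -0.327   0.05  ] size mm [25.4 26.6] want 25
short [325.47 233.49] XYZ [ 0.5226 -0.0657  0.03  ] size mm [28.1 29.4] want 28
collar [413.4  293.69] XYZ [ 0.3968 -0.2581  0.012 ] size mm [42.1 42.4] want 42
shell [296.1  279.35] XYZ [ 0.4229 -0.0048  0.042 ] size mm [61.1 62.2] want 62
plate [265.83 229.78] XYZ [0.5314 0.064  0.005 ] size mm [65.5 65.9] want 66
[[0.3733, -0.113], [0.4232, -0.1227], [0.4171, -0.1544], [0.3673, -0.1447]]
weight [356.36 293.5 ] XYZ [ 0.3952 -0.1337  0.025 ] size mm [31.5 49.6] want 0
disc [388.99 233.54] XYZ [ 0.5233 -0.2007  0.042 ] size mm [ 98.7 100. ] want 96
```

View pics/m1.png

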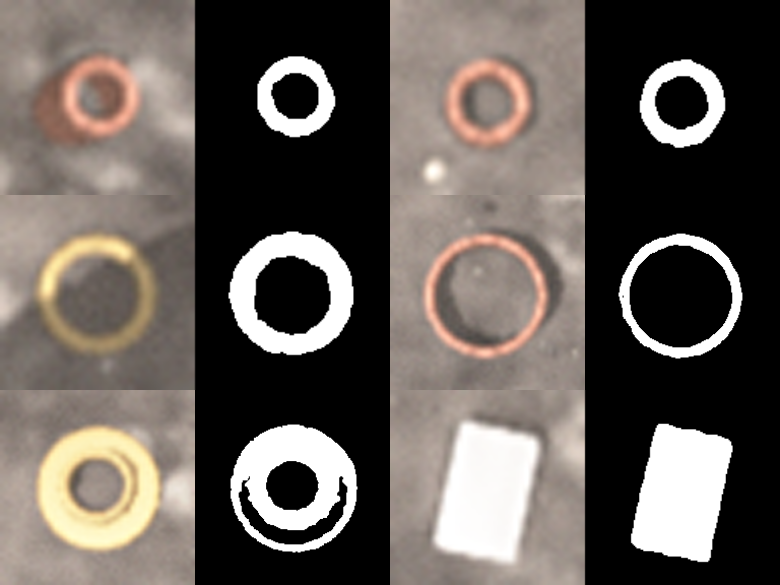

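Masks fit well and the sizes agree. The disc mask picks up the steel rim, so I'll use the brass on the turntable instead and check heights from the side view.

```bash
cat > m2.py <<'E'
from h import *
T=cv2.imread("pics/top0.png");S=cv2.imread("pics/side0.png")
cop=lambda v:lambda q:((q[...,0]<14)|(q[...,0]>172))&(q[...,1]>60)&(q[...,2]>v)
bra=lambda v,s=60:lambda q:(q[...,0]>14)&(q[...,0]<34)&(q[...,1]>s)&(q[...,2]>v)
whi=lambda v:lambda q:(q[...,2]>v)
tiles=[]
def g(I,p,h,f):
    c,t=blob(I,p,h,f);tiles.append(cv2.resize(t,(390,195)));return ell(c)
for s in (85,100,115):
    e=g(T,(390,234),30,bra(120,s)) if s==100 else ell(blob(T,(390,234),30,bra(120,s))[0])
    print("lower plate",s,np.round(e[0],2),np.round(np.array(e[1])*1.278/.62316,1),np.round(plane("top",e[0],.048),4))
# spigot in top: hough-like: dark centre
for n,p,h,f,pt in [("flue",(427,313),20,cop(150),(449,242.39)),("shell",(298,252),24,cop(165),(296.1,279.35)),("collar",(359,327),16,bra(70),(413.4,293.69)),("weight",(320,291),20,whi(195),(356.36,293.5))]:
    e=g(S,p,h,f); X,d=tri(e[0],pt); print(n,"side",np.round(e[0],2),np.round(e[1],1),"tri",np.round(X,4),"miss",round(d,4))
for n,X in dict(flue=(.5056,-.327,.05),shell=(.4229,-.0048,.042),collar=(.3968,-.2581,.012),weight=(.3952,-.1337,.025),plate=(.5314,.064,.005),spig=(.5233,-.2007,.068)).items(): print(n,proj("side",X).round(1),proj("top",X).round(1))
cv2.imwrite("pics/m2.png",np.vstack([np.hstack(tiles[:2]),np.hstack(tiles[2:4])]))
k=6;a=S[255:305,362:420];b=T[207:263,361:419]
cv2.imwrite("pics/m3.png",np.hstack([cv2.resize(a,(400,345),interpolation=3),cv2.resize(b,(357,345),interpolation=3)]))
E
python3 m2.py; python3 - <<'E'
import cv2,numpy as np
a=cv2.imread('pics/m2.png');b=cv2.imread('pics/m3.png')
b=cv2.resize(b,(780,200*780//780+155)); a=cv2.resize(a,(780,240)); cv2.imwrite('pics/m4.png',np.vstack([a,b]))
E
```

```text
lower plate 85 [390.75 231.85] [53.9 54.3] [ 0.5263 -0.2036  0.048 ]
lower plate 100 [391.4  231.43] [17.3 18.6] [ 0.5272 -0.205   0.048 ]Traceback (most recent call last):
  File "m2.py", line 10, in <module>
    e=g(T,(390,234),30,bra(120,s)) if s==100 else ell(blob(T,(390,234),30,bra(120,s))[0])
                                                      ~~~~^^^^^^^^^^^^^^^^^^^^^^^^^^^
  File "h.py", line 21, in blob
    c=max(cs,key=cv2.contourArea).astype(np.float32)
      ~~~^^^^^^^^^^^^^^^^^^^^^^^^
ValueError: max() iterable argument is empty
[ WARN:0@0.022] global loadsave.cpp:275 findDecoder imread_('pics/m2.png'): can't open/read file: check file path/integrity
[ WARN:0@0.022] global loadsave.cpp:275 findDecoder imread_('pics/m3.png'): can't open/read file: check file path/integrity
Traceback (most recent call last):
cv2.error: OpenCV(4.12.0) /io/opencv/modules/imgproc/src/resize.cpp:4208: error: (-215:Assertion failed) !ssize.empty() in function 'resize'
```

```bash
sed -i 's/for s in (85,100,115)/for s in (60,68,75,80,85,90)/; s/if s==100/if s==85/' m2.py; python3 m2.py; python3 - <<'E'
import cv2,numpy as np
a=cv2.imread('pics/m2.png');b=cv2.imread('pics/m3.png')
b=cv2.resize(b,(780,355)); a=cv2.resize(a,(780,240)); cv2.imwrite('pics/m4.png',np.vstack([a,b]))
E
```

```text
lower plate 60 [390.51 232.17] [66.1 67.1] [ 0.5256 -0.2031  0.048 ]
lower plate 68 [391.01 231.59] [61.7 66.2] [ 0.5269 -0.2042  0.048 ]
lower plate 75 [391.38 231.5 ] [58.1 61.1] [ 0.5271 -0.205   0.048 ]
lower plate 80 [391.04 231.74] [55.1 57.3] [ 0.5265 -0.2042  0.048 ]
lower plate 85 [390.75 231.85] [53.9 54.3] [ 0.5263 -0.2036  0.048 ]
lower plate 90 [390.7  231.89] [52.8 53.1] [ 0.5262 -0.2035  0.048 ]
flue side [426.51 309.63] [12.6 17.2] tri [ 0.506  -0.3281  0.0444] miss 0.0004
shell side [297.03 247.09] [15.8 27.4] tri [ 0.4237 -0.0051  0.0391] miss 0.0016
collar side [358.32 327.79] [19.6 22.5] tri [ 0.3975 -0.2597  0.0049] miss 0.0015
weight side [319.81 286.6 ] [12.4 28.8] tri [ 0.3959 -0.1343  0.0229] miss 0.0017
flue [426.4 307.2] [449.  242.4]
shell [296.3 246.1] [296.1 279.3]
collar [357.3 324.8] [413.4 293.7]
weight [318.9 285.9] [356.4 293.5]
plate [317.9 231.2] [265.8 229.8]
spig [388.1 263.2] [390.6 232.2]
```

View pics/m4.png

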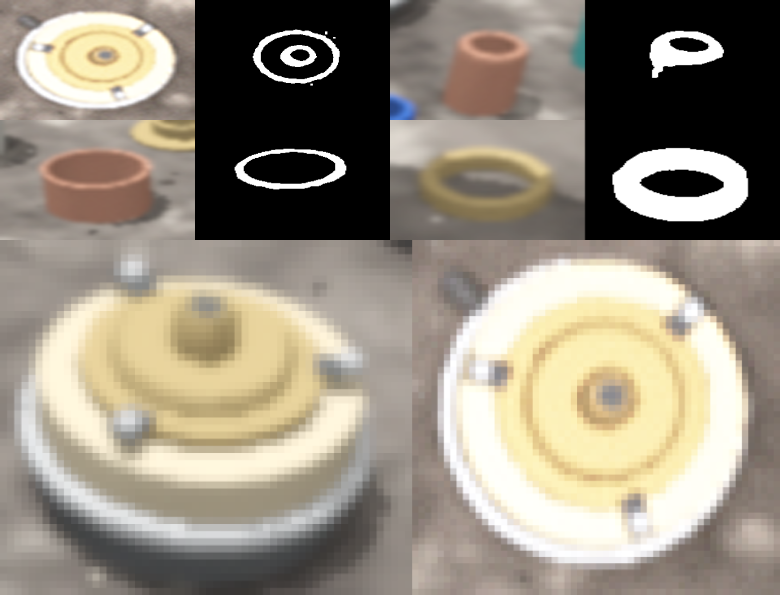

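Heights agree with the text. The land is centred at about pixel (390.7,231.9), which gives a turntable axis of (0.526,-0.203), and the spigot top at (391.7,231.1) agrees. The flue's centre is (0.506,-0.327). I'll grip it along x, to stay clear of the vise and the decoys.

>>> {"api": "jog_arm", "payload": {
  "deltas": [
    [[0, 4.2, 4.1, 0, 0.164], [0, 4.2, 4.1, 0, 0.164], [0, 4.2, 4.1, 0, 0.164], [0, 4.2, 4.1, 0, 0.164], [0, 4.2, 4.1, 0, 0.164], [0, 4.2, 4.1, 0, 0.164], [0, 4.2, 4.1, 0, 0.164], [0, 4.0, 3.8, 0, 0.164]]
  ],
  "force": 25
}}

```text
time_s: 1.1
tcp_pos: [0.5078, -0.3257, 0.2454]
eef_rot: [180.0, 0.0, -89.7]
contact_force: [1.0, -0.8, 0.2]
gripper_width: 0.0436
gripper_force: 0.0
```

>>> {"api": "jog_arm", "payload": {
  "deltas": [
    [[0, -0.1, 0, -5, 0], [0, 0, 0, -5, 0], [0, 0, 0, -5, 0], [0, 0, 0, -3, 0], [0, 0, 0, 0, 0]]
  ]
}}

```text
time_s: 1.72
tcp_pos: [0.5038, -0.3269, 0.0629]
eef_rot: [179.7, 0.1, -90.0]
contact_force: [0.9, -0.2, 0.4]
gripper_width: 0.0441
gripper_force: 0.0
```

```bash
python3 - <<'E'
from plant import r
import cv2,numpy as np
a=r.capture("side");b=r.capture("top")
f=lambda I,x,y,h:cv2.resize(I[y-h:y+h,x-h:x+h],(390,390),interpolation=3)
cv2.imwrite("pics/g1.png",np.hstack([f(a,427,317,60),f(b,449,243,60)]));print(r.get_state()["tcp_pos"])
E
```

```text
[ 0.5062052  -0.32775128  0.06626487]
```

View pics/g1.png

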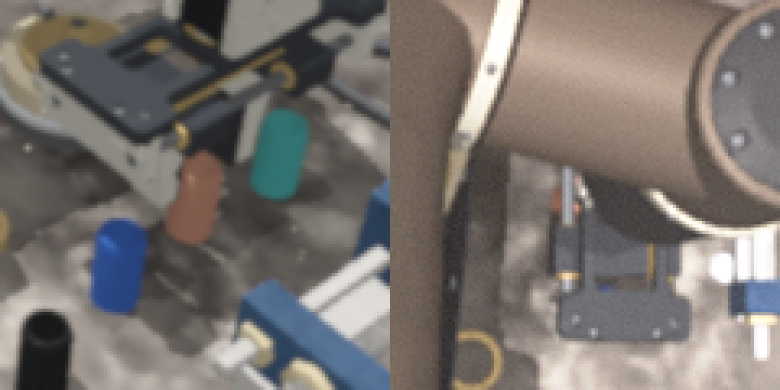

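The flue (crop (195,195), full image about (427,317)) stands between the two fingertips, with turquoise and blue clear outside. Now down, and close.

>>> {"api": "jog_arm", "payload": {
  "deltas": [
    [[0, 0, 0, -1.5, 0], [0, 0, 0, -1.5, 0], [0, 0, 0, 0, 0], [-1, 0, 0, 0, 0], [-1, 0, 0, 0, 0], [-1, 0, 0, 0, 0], [-1, 0, 0, 0, 0]]
  ],
  "force": 25
}}

```text
time_s: 2.7
tcp_pos: [0.5062, -0.3277, 0.036]
eef_rot: [-179.9, -0.0, -90.0]
contact_force: [0.1, 0.2, 1.1]
gripper_width: 0.0273
gripper_force: 25.0
```

>>> {"api": "jog_arm", "payload": {
  "deltas": [
    [[-1, 0, 0, 4, 0], [-1, 0, 0, 5, 0], [-1, 0.5, 3, 0, 0], [-1, 0.5, 3, 0, 0], [-1, 0.5, 3, 0, 0], [-1, 0.5, 3.4, 0, 0], [-1, 0, 0, 0, 0], [-1, 0, 0, 0, 0]]
  ]
}}

```text
time_s: 3.7
tcp_pos: [0.5255, -0.2035, 0.1255]
eef_rot: [180.0, 0.0, -90.0]
contact_force: [0.5, -0.9, -1.3]
gripper_width: 0.0273
gripper_force: 25.0
```

```bash
python3 - <<'E'
from plant import r
import cv2,numpy as np
a=r.capture("side");cv2.imwrite("pics/s2.png",a);b=r.capture("top");cv2.imwrite("pics/t2.png",b)
f=lambda I,x,y,h:cv2.resize(I[y-h:y+h,x-h:x+h],(390,390),interpolation=3)
cv2.imwrite("pics/g2.png",np.hstack([f(a,390,265,45),f(b,390,234,45)]));s=r.get_state();print(s["tcp_pos"],s["gripper_width"],s["contact_force"])
E
```

```text
[ 0.52547223 -0.20402018  0.12545413] 0.027510706468706316 [-0.35647304  0.45519028 -1.48905337]
```

View pics/g2.png

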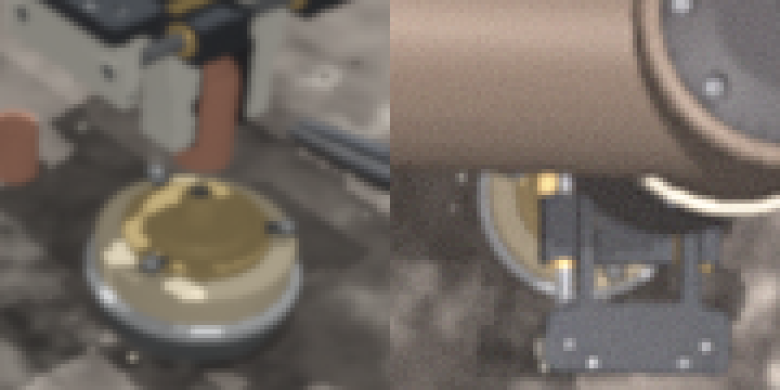

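```bash
python3 - <<'E'
from h import *
S=cv2.imread("pics/s2.png")
c=np.array([.526,-.2032]);t=np.linspace(0,2*np.pi,60)
P=np.array([proj("side",[c[0]+.014*np.cos(a),c[1]+.014*np.sin(a),.0895]) for a in t])
print("pred foot x",P[:,0].min(),P[:,0].max(),"bottom",P[:,1].max())
h=cv2.cvtColor(S,cv2.COLOR_BGR2HSV).astype(int)
m=((h[...,0]<14)&(h[...,1]>80)&(h[...,2]>60))
for y in range(244,262): 
    xs=np.where(m[y,375:415])[0]+375
    print(y,xs.min() if len(xs) else None,xs.max() if len(xs) else None,len(xs))
E
```

```text
pred foot x 383.79632407252734 397.67535404963803 bottom 259.02519911482295
244 391 399 9
245 391 399 9
246 391 399 9
247 391 399 9
248 391 398 8
249 391 398 8
250 391 398 8
251 391 398 8
252 391 398 8
253 390 398 9
254 389 397 9
255 387 397 11
256 386 397 12
257 386 397 12
258 388 396 9
259 390 392 3
260 None None 0
261 None None 0
```

The foot's right edge is at 397.5 px (predicted 397.7) and its bottom at row 259 (predicted 259), so it is on axis. Lowering.

>>> {"api": "jog_arm", "payload": {
  "deltas": [
    [[-1, 0, 0, -1.5, 0], [-1, 0, 0, -0.8, 0], [-1, 0, 0, -0.4, 0], [-1, 0, 0, -0.4, 0], [-1, 0, 0, 0, 0]]
  ]
}}

```text
time_s: 4.42
tcp_pos: [0.5256, -0.2035, 0.0942]
eef_rot: [180.0, 0.0, -90.0]
contact_force: [0.5, 0.2, -0.3]
gripper_width: 0.0274
gripper_force: 25.0
```

>>> {"api": "jog_arm", "payload": {
  "deltas": [
    [[-1, 0, 0, -0.3, 0], [-1, 0, 0, -0.15, 0], [-1, 0, 0, 0, 0]]
  ]
}}

```text
time_s: 4.8
tcp_pos: [0.5257, -0.2035, 0.0901]
eef_rot: [-180.0, -0.0, -90.0]
contact_force: [0.2, -0.1, -0.6]
gripper_width: 0.0275
gripper_force: 25.0
```

>>> {"api": "jog_arm", "payload": {
  "deltas": [
    [[0, 0, 0, 0, 0], [0, 0, 0, 0, 0], [0, 0, 0, 0, 0], [0, 0, 0, 3, 0], [0, 0, 0, 5, 0], [0.35, -4, -2, 0, 0], [0.35, -5, -2, 0, 0], [0.35, -3.9, -1.5, 0, 0]]
  ]
}}

```text
time_s: 5.8
tcp_pos: [0.3949, -0.2589, 0.1702]
eef_rot: [-180.0, 0.0, -90.0]
contact_force: [-0.2, -1.3, 0.7]
gripper_width: 0.0589
gripper_force: 0.0
```

```bash
python3 - <<'E'
from plant import r
import cv2,numpy as np
a=r.capture("side");cv2.imwrite("pics/s3.png",a);b=r.capture("top");cv2.imwrite("pics/t3.png",b)
f=lambda I,x,y,h:cv2.resize(I[y-h:y+h,x-h:x+h],(390,390),interpolation=3)
cv2.imwrite("pics/g3.png",np.hstack([f(a,380,285,60),f(b,400,260,60)]));s=r.get_state();print(s["tcp_pos"],s["gripper_width"],s["contact_force"])
E
```

```text
[ 0.39310708 -0.25902032  0.17023648] 0.05904636853860716 [ 0.75712542 -0.19122596  0.54007098]
```

View pics/g3.png

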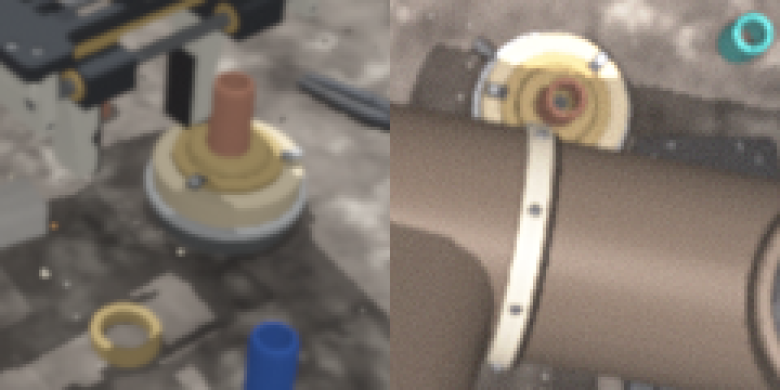

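The flue stands on the land, side crop (232,115), upright. I'll check its rim and let the arm settle over the collar at side crop (125,335).

>>> {"api": "jog_arm", "payload": {
  "deltas": [
    [[0.35, 0, 0, -5, 0], [0.35, 0, 0, -5, 0], [0.35, 0, 0, 0, 0], [0.35, 0, 0, 0, 0]]
  ]
}}

```text
time_s: 6.4
tcp_pos: [0.3979, -0.2588, 0.0714]
eef_rot: [-180.0, -0.0, -90.0]
contact_force: [0.6, -0.2, 0.8]
gripper_width: 0.0591
gripper_force: 0.0
```

```bash
python3 - <<'E'
from h import *
T=cv2.imread("pics/t3.png");S=cv2.imread("pics/s3.png")
cop=lambda v:lambda q:((q[...,0]<14)|(q[...,0]>172))&(q[...,1]>80)&(q[...,2]>v)
for v in(100,130,150):
  try:
    c,t=blob(T,(393,231),14,cop(v));e=ell(c);print(np.round(e[0],2),np.round(np.array(e[1])*1.222/.62316,1),plane("top",e[0],.104).round(4))
  except Exception as x:print(x)
print(proj("side",[.526,-.2032,.104]),proj("top",[.526,-.2032,.104]))
h=cv2.cvtColor(S,cv2.COLOR_BGR2HSV).astype(int);m=((h[...,0]<14)&(h[...,1]>80)&(h[...,2]>60))
for y in (250,258,266):
    xs=np.where(m[y,380:410])[0]+380;print(y,xs.min(),xs.max())
E
```

```text
[392.56 230.83] [25.6 32. ] [ 0.522  -0.2002  0.104 ]
[393.83 229.95] [24.8 25.5] [ 0.5239 -0.2028  0.104 ]
[394.11 229.64] [23.5 24.6] [ 0.5245 -0.2033  0.104 ]
[391.31419192 249.11196706] [394.055215   228.90807592]
250 387 397
258 386 397
266 384 396
```

>>> {"api": "jog_arm", "payload": {
  "deltas": [
    [[0.35, -0.1, 0.05, -2.5, 0], [0.35, 0, 0, -2.0, 0], [0.35, 0, 0, -0.5, 0], [0.35, 0, 0, 0, 0], [-1, 0, 0, 0, 0], [-1, 0, 0, 0, 0], [-1, 0, 0, 0, 0], [-1, 0, 0, 0, 0]]
  ]
}}

```text
time_s: 7.4
tcp_pos: [0.3963, -0.2581, 0.0207]
eef_rot: [-179.9, -0.0, -90.0]
contact_force: [-0.8, 1.4, 7.7]
gripper_width: 0.0412
gripper_force: 25.0
```

>>> {"api": "jog_arm", "payload": {
  "deltas": [
    [[-1, 0, 0, 5, 0], [-1, 0, 0, 5, 0], [-1, 0, 0, 3, 0], [-1, 3.5, 1.5, 0, 0], [-1, 3.5, 1.5, 0, 0], [-1, 3.5, 1.5, 0, 0], [-1, 2.45, 1.0, 0, 0], [-1, 0, 0, 0, 0]]
  ]
}}

```text
time_s: 8.4
tcp_pos: [0.5265, -0.2023, 0.1496]
eef_rot: [180.0, -0.0, -89.9]
contact_force: [-0.5, -0.8, -0.3]
gripper_width: 0.0411
gripper_force: 25.0
```

>>> {"api": "jog_arm", "payload": {
  "deltas": [
    [[-1, 0, 0, 0, 0], [-1, 0, 0, 0, 0]]
  ]
}}

```text
time_s: 8.65
tcp_pos: [0.5245, -0.2033, 0.1501]
eef_rot: [180.0, 0.0, -90.0]
contact_force: [0.3, 0.0, -0.2]
gripper_width: 0.0413
gripper_force: 25.0
```

```bash
python3 - <<'E'
from h import *
a=r.capture("side");cv2.imwrite("pics/s4.png",a);s=r.get_state();print(s["tcp_pos"],s["gripper_width"],s["contact_force"])
cv2.imwrite("pics/g4.png",cv2.resize(a[210:300,345:435],(540,540),interpolation=3))
E
```

```text
[ 0.5245616  -0.20331261  0.15020067] 0.04111987166540414 [ 0.24865171  0.75079723 -0.17037561]
```

View pics/g4.png

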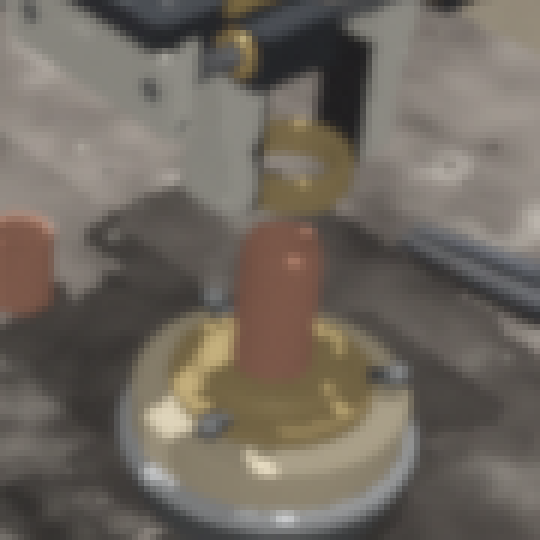

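The collar is held flat just above the tube top (crop (310,165) over (282,240)). Lowering, with a force check.

>>> {"api": "jog_arm", "payload": {
  "deltas": [
    [[-1, 0.1, 0, -2, 0], [-1, 0, 0, -1, 0], [-1, 0, 0, -1, 0], [-1, 0, 0, 0, 0]]
  ]
}}

```text
time_s: 9.2
tcp_pos: [0.5257, -0.2031, 0.1094]
eef_rot: [179.9, 0.0, -90.0]
contact_force: [0.4, -0.4, -1.4]
gripper_width: 0.0416
gripper_force: 25.0
```

>>> {"api": "jog_arm", "payload": {
  "deltas": [
    [[-1, 0, 0, -1.5, 0], [-1, 0, 0, -1.3, 0], [-1, 0, 0, -0.4, 0], [-1, 0, 0, -0.2, 0], [-1, 0, 0, 0, 0]]
  ]
}}

```text
time_s: 9.82
tcp_pos: [0.5264, -0.203, 0.0761]
eef_rot: [-180.0, -0.0, -90.0]
contact_force: [-0.9, 0.4, -1.1]
gripper_width: 0.0413
gripper_force: 25.0
```

>>> {"api": "jog_arm", "payload": {
  "deltas": [
    [[-1, 0, 0, -0.1, 0], [-1, 0, 0, 0, 0], [0.3, 0, 0, 0, 0], [0.3, 0, 0, 0, 0], [0.3, 0, 0, 0, 0], [0.3, 0, 0, 3, 0], [0.3, 0, 0, 4, 0], [0.9, -3, 4, 3, 0]]
  ]
}}

```text
time_s: 10.82
tcp_pos: [0.4977, -0.1638, 0.1763]
eef_rot: [-179.9, -0.0, -90.1]
contact_force: [0.2, 1.3, -0.5]
gripper_width: 0.0625
gripper_force: 0.0
```

>>> {"api": "jog_arm", "payload": {
  "deltas": [
    [[0.9, -2, 4, 0, 0], [0.9, -2, 4, 0, 0], [0.9, -2, 4, 0, 0], [0.9, -1.45, 3.8, 0, 0], [0.9, 0, 0, -4, 0], [0.9, 0, 0, 0, 0], [0.9, 0, 0, 0, 0]]
  ]
}}

```text
time_s: 11.7
tcp_pos: [0.4223, -0.0052, 0.1359]
eef_rot: [-180.0, -0.0, -90.0]
contact_force: [-0.0, -0.0, 1.0]
gripper_width: 0.0834
gripper_force: 0.0
```

```bash
python3 - <<'E'
from h import *
a=r.capture("side");b=r.capture("top");cv2.imwrite("pics/s5.png",a);cv2.imwrite("pics/t5.png",b);s=r.get_state();print(s["tcp_pos"],s["gripper_width"],s["contact_force"])
cv2.imwrite("pics/g5.png",np.hstack([cv2.resize(a[210:330,270:430],(533,400),interpolation=3),cv2.resize(b[200:320,350:430],(266,400),interpolation=3)]))
E
```

```text
[ 0.42262811 -0.00515575  0.13616936] 0.08343889941819065 [ 0.03288136  0.30966357 -0.1760591 ]
```

View pics/g5.png

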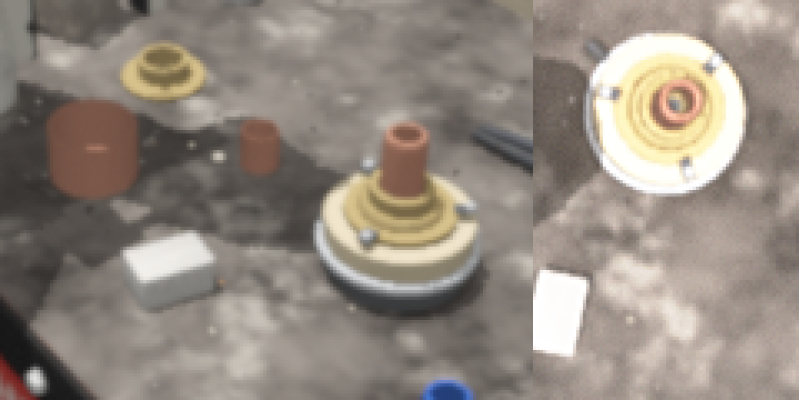

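The collar lies flat round the tube's foot (side crop (403,200)). Now down on the shell.

>>> {"api": "jog_arm", "payload": {
  "deltas": [
    [[0.9, 0, 0, -5, 0], [0.9, 0, 0, -3, 0], [0.9, 0, 0, -2.5, 0], [0.9, 0, 0, 0, 0], [-1, 0, 0, 0, 0], [-1, 0, 0, 0, 0], [-1, 0, 0, 0, 0], [-1, 0, 0, 0, 0]]
  ]
}}

```text
time_s: 12.8
tcp_pos: [0.4227, -0.0046, 0.0311]
eef_rot: [-179.9, 0.0, -90.0]
contact_force: [-0.7, -0.8, 8.1]
gripper_width: 0.0624
gripper_force: 25.0
```

>>> {"api": "jog_arm", "payload": {
  "deltas": [
    [[-1, 0, 0, 4, 0], [-1, 0, 0, 5, 0], [-1, 0, 0, 3.5, 0], [-1, 3, -5, 0, 0], [-1, 3, -5, 0, 0], [-1, 2.5, -5, 0, 0], [-1, 1.8, -4.85, 0, 0], [-1, 0, 0, 0, 0]]
  ]
}}

```text
time_s: 13.8
tcp_pos: [0.5249, -0.2063, 0.1543]
eef_rot: [179.9, -0.0, -90.2]
contact_force: [0.5, 0.5, -2.4]
gripper_width: 0.0626
gripper_force: 25.0
```

>>> {"api": "jog_arm", "payload": {
  "deltas": [
    [[-1, 0, 0, 0, 0], [-1, 0, 0, 0, 0]]
  ]
}}

```text
time_s: 14.05
tcp_pos: [0.5243, -0.2026, 0.1552]
eef_rot: [180.0, 0.0, -89.9]
contact_force: [-0.2, -0.7, -1.4]
gripper_width: 0.0626
gripper_force: 25.0
```

```bash
python3 - <<'E'
from h import *
a=r.capture("side");cv2.imwrite("pics/s6.png",a);s=r.get_state();print(s["tcp_pos"],s["gripper_width"],s["contact_force"])
cv2.imwrite("pics/g6.png",cv2.resize(a[210:300,345:435],(540,540),interpolation=3))
t=np.linspace(0,2*np.pi,90);z=s["tcp_pos"][2]-.0311
P=np.array([proj("side",[.5258+.031*np.cos(q),-.2032+.031*np.sin(q),z]) for q in t]);print("foot pred",P.min(0),P.max(0))
h=cv2.cvtColor(a,cv2.COLOR_BGR2HSV).astype(int);m=((h[...,0]<14)&(h[...,1]>80)&(h[...,2]>50))
for y in range(230,262,3):
    xs=np.where(m[y,360:425])[0]+360;print(y,xs.min() if len(xs) else 0,xs.max() if len(xs) else 0)
E
```

```text
[ 0.52444631 -0.20251735  0.15533582] 0.062277106722292475 [-0.98293559  0.73659462 -1.42955139]
foot pred [376.41645842 232.33435216] [407.89429061 249.89985717]
230 385 408
233 385 408
236 385 407
239 385 407
242 384 407
245 382 406
248 384 404
251 386 398
254 385 398
257 385 397
260 384 397
```

View pics/g6.png

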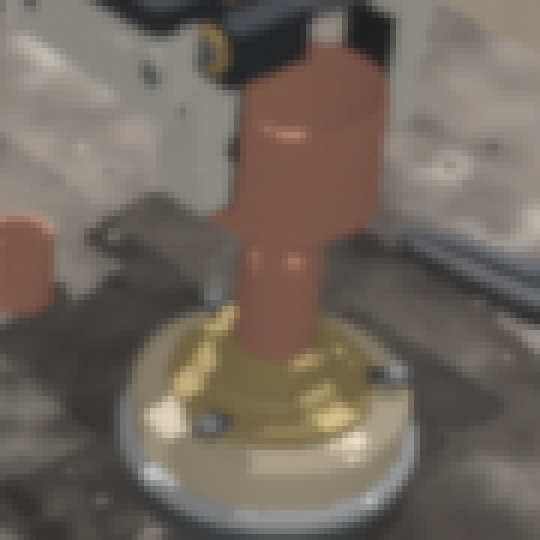

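The shell is upright and centred over the tube, right edge 407.5 (predicted 407.9). Lowering after a 1 mm trim.

>>> {"api": "jog_arm", "payload": {
  "deltas": [
    [[-1, 0.12, -0.06, -2, 0], [-1, 0, 0, -2, 0], [-1, 0, 0, -1.5, 0], [-1, 0, 0, -0.8, 0], [-1, 0, 0, 0, 0]]
  ]
}}

```text
time_s: 14.72
tcp_pos: [0.5258, -0.2039, 0.0918]
eef_rot: [180.0, -0.0, -90.0]
contact_force: [-0.1, 0.4, -2.2]
gripper_width: 0.0628
gripper_force: 25.0
```

>>> {"api": "jog_arm", "payload": {
  "deltas": [
    [[-1, 0, 0.05, -0.5, 0], [-1, 0, 0, -0.4, 0], [-1, 0, 0, -0.3, 0], [-1, 0, 0, 0, 0]]
  ]
}}

```text
time_s: 15.22
tcp_pos: [0.526, -0.2036, 0.0799]
eef_rot: [-180.0, -0.0, -90.0]
contact_force: [0.1, -0.1, -1.4]
gripper_width: 0.0624
gripper_force: 25.0
```

>>> {"api": "jog_arm", "payload": {
  "deltas": [
    [[-1, 0, 0, -0.1, 0], [-1, 0, 0, 0, 0], [0.7, 0, 0, 0, 0], [0.7, 0, 0, 0, 0], [0.7, 0, 0, 0, 0], [0.5, 0, 0, 3, 0], [0.5, 0, 0, 4, 0], [0.4, 0, 4, 1, 0]]
  ]
}}

```text
time_s: 16.23
tcp_pos: [0.5274, -0.1647, 0.1617]
eef_rot: [-179.8, -0.0, -90.1]
contact_force: [0.0, 0.3, -0.1]
gripper_width: 0.0626
gripper_force: 0.0
```

>>> {"api": "jog_arm", "payload": {
  "deltas": [
    [[0.3, 0.1, 5, 0, 0], [0.3, 0.1, 5, 0, 0], [0.3, 0.1, 5, 0, 0], [0.3, 0.1, 5, 0, 0], [0.3, 0.1, 2.7, 0, 0], [0.3, 0, 0, 0, 0], [0.3, 0, 0, 0, 0]]
  ]
}}

```text
time_s: 17.1
tcp_pos: [0.5307, 0.0632, 0.159]
eef_rot: [180.0, -0.0, -90.0]
contact_force: [-0.6, 0.0, -0.6]
gripper_width: 0.0565
gripper_force: 0.0
```

```bash
python3 - <<'E'
from h import *
a=r.capture("side");b=r.capture("top");cv2.imwrite("pics/s7.png",a);cv2.imwrite("pics/t7.png",b);s=r.get_state();print(s["tcp_pos"],s["gripper_width"],s["contact_force"])
cv2.imwrite("pics/g7.png",np.hstack([cv2.resize(a[200:320,290:430],(467,400),interpolation=3),cv2.resize(b[180:290,350:430],(291,400),interpolation=3)]))
cop=lambda v:lambda q:((q[...,0]<14)|(q[...,0]>172))&(q[...,1]>70)&(q[...,2]>v)
for v in(150,165,180):
    c,_=blob(b,(393,231),26,cop(v));e=ell(c);print("shell",np.round(e[0],2),np.round(np.array(e[1])*1.236/.62316,1),plane("top",e[0],.09).round(4))
E
```

```text
[0.53082677 0.06261975 0.15903738] 0.056849494221452204 [ 0.11831849 -0.74365361 -0.03857431]
shell [392.36 231.29] [56.4 62.5] [ 0.5227 -0.2016  0.09  ]
shell [392.54 231.16] [56.8 61.3] [ 0.523 -0.202  0.09 ]
shell [392.69 231.05] [56.9 60.4] [ 0.5232 -0.2023  0.09  ]
```

View pics/g7.png

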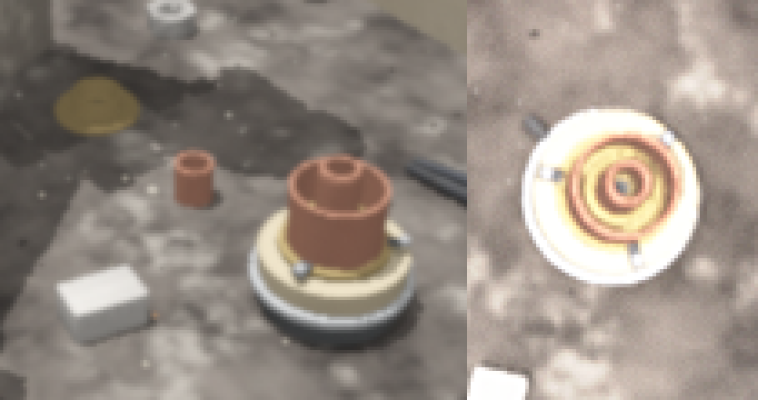

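The shell is seated level and concentric. Now for the plate, which lies under the gripper at side crop (97,105).

>>> {"api": "jog_arm", "payload": {
  "deltas": [
    [[0.3, 0.05, 0.12, -5, 0], [0.3, 0, 0, -5, 0], [0.3, 0, 0, -2.6, 0], [0.3, 0, 0, -0.6, 0], [0.3, 0, 0, 0, 0], [-1, 0, 0, 0, 0], [-1, 0, 0, 0, 0], [-1, 0, 0, 0, 0]]
  ]
}}

```text
time_s: 18.2
tcp_pos: [0.532, 0.0649, 0.0281]
eef_rot: [-179.9, 0.0, -90.0]
contact_force: [-1.3, -0.1, 6.7]
gripper_width: 0.0389
gripper_force: 25.0
```

>>> {"api": "jog_arm", "payload": {
  "deltas": [
    [[-1, 0, 0, 0, 0]]
  ]
}}

```text
time_s: 18.32
tcp_pos: [0.532, 0.0649, 0.0281]
eef_rot: [-179.9, 0.0, -90.0]
contact_force: [-0.9, -0.5, 6.4]
gripper_width: 0.0383
gripper_force: 25.0
```

>>> {"api": "jog_arm", "payload": {
  "deltas": [
    [[-1, 0, 0, 4, 0], [-1, 0, 0, 5, 0], [-1, 0, 0, 3.5, 0], [-1, -0.2, -5, 0, 0], [-1, -0.2, -6, 0, 0], [-1, -0.2, -6, 0, 0], [-1, 0, -6, 0, 0], [-1, 0, -3.7, 0, 0]]
  ]
}}

```text
time_s: 19.32
tcp_pos: [0.5247, -0.2047, 0.152]
eef_rot: [180.0, 0.0, -90.1]
contact_force: [0.6, 0.7, -2.3]
gripper_width: 0.0386
gripper_force: 25.0
```

>>> {"api": "jog_arm", "payload": {
  "deltas": [
    [[-1, 0, 0, 0, 0], [-1, 0, 0, 0, 0], [-1, 0, 0, 0, 0]]
  ]
}}

```text
time_s: 19.7
tcp_pos: [0.5255, -0.2014, 0.1521]
eef_rot: [-180.0, 0.0, -89.9]
contact_force: [-0.5, 0.0, -1.4]
gripper_width: 0.0383
gripper_force: 25.0
```

```bash
python3 - <<'E'
from h import *
a=r.capture("side");cv2.imwrite("pics/s8.png",a);s=r.get_state();print(s["tcp_pos"],s["gripper_width"],s["contact_force"])
cv2.imwrite("pics/g8.png",cv2.resize(a[205:295,345:435],(540,540),interpolation=3))
t=np.linspace(0,2*np.pi,90);z=s["tcp_pos"][2]-.0281
P=np.array([proj("side",[.5258+.033*np.cos(q),-.203+.033*np.sin(q),z]) for q in t]);print("foot pred",P.min(0),P.max(0))
E
```

```text
[ 0.52552712 -0.20141872  0.15215793] 0.03843415396060663 [-0.74959494 -0.31417483 -0.96657458]
foot pred [375.33741615 231.83080716] [408.83740777 250.52839824]
```

View pics/g8.png

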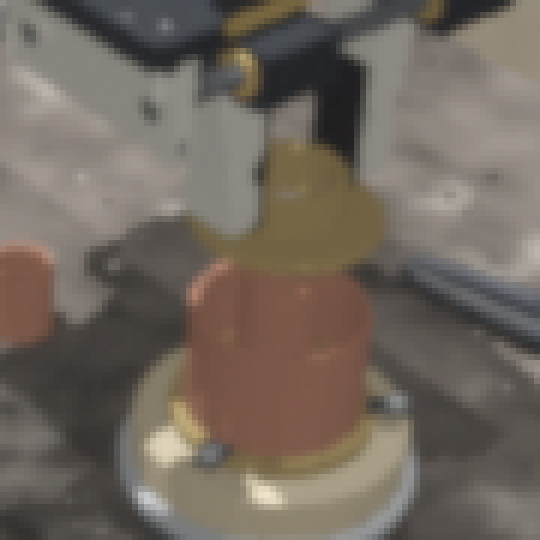

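Relative to the shell, the plate is aligned: both sit +1 px from prediction and it is level. Lowering.

>>> {"api": "jog_arm", "payload": {
  "deltas": [
    [[-1, 0, -0.05, -1.2, 0], [-1, 0, 0, -0.7, 0], [-1, 0, 0, -0.4, 0], [-1, 0, 0, -0.4, 0], [-1, 0, 0, 0, 0]]
  ]
}}

```text
time_s: 20.38
tcp_pos: [0.5253, -0.2029, 0.1247]
eef_rot: [180.0, 0.0, -90.0]
contact_force: [-0.4, 0.4, -2.1]
gripper_width: 0.0385
gripper_force: 25.0
```

>>> {"api": "jog_arm", "payload": {
  "deltas": [
    [[-1, 0, 0, -0.3, 0], [-1, 0, 0, -0.3, 0], [-1, 0, 0, 0, 0]]
  ]
}}

```text
time_s: 20.75
tcp_pos: [0.5252, -0.2029, 0.1188]
eef_rot: [180.0, 0.0, -90.0]
contact_force: [0.1, -0.3, -0.6]
gripper_width: 0.0385
gripper_force: 25.0
```

>>> {"api": "jog_arm", "payload": {
  "deltas": [
    [[-1, 0, 0, -0.1, 0], [-1, 0, 0, 0, 0], [0.3, 0, 0, 0, 0], [0.3, 0, 0, 0, 0], [0.3, 0, 0, 0, 0], [0.3, 0, 0, 3, 0], [0.3, 0, 0, 4, 0], [0.3, -3, 2, 0, 0.17]]
  ]
}}

```text
time_s: 21.75
tcp_pos: [0.4983, -0.1836, 0.1909]
eef_rot: [-179.7, -0.1, -80.1]
contact_force: [-0.1, 0.8, -0.4]
gripper_width: 0.0569
gripper_force: 0.0
```

>>> {"api": "jog_arm", "payload": {
  "deltas": [
    [[0.3, -3, 1, 0, 0.17], [0.3, -3, 1, 0, 0.17], [0.3, -2, 1, 0, 0.17], [0.3, -2, 1.9, 0, 0.17], [0.3, 0, 0, 0, 0.17], [0.3, 0, 0, 0, 0.17], [0.3, 0, 0, 0, 0.17], [0.3, 0, 0, 0, 0]]
  ]
}}

```text
time_s: 22.75
tcp_pos: [0.3954, -0.1339, 0.1882]
eef_rot: [-180.0, -0.0, -12.1]
contact_force: [0.2, -0.5, 0.4]
gripper_width: 0.0567
gripper_force: 0.0
```

```bash
python3 - <<'E'
from h import *
a=r.capture("side");b=r.capture("top");cv2.imwrite("pics/s9.png",a);cv2.imwrite("pics/t9.png",b);s=r.get_state();print(s["tcp_pos"],s["eef_rot"],s["gripper_width"],s["contact_force"])
cv2.imwrite("pics/g9.png",np.hstack([cv2.resize(a[200:320,290:430],(467,400),interpolation=3),cv2.resize(b[180:290,350:430],(291,400),interpolation=3)]))
E
```

```text
[ 0.3953983  -0.13391701  0.18811196] [-1.79998502e+02 -6.37109631e-03 -1.23047429e+01] 0.05688688644413081 [-0.09841202  0.33194312  0.72153682]
```

View pics/g9.png

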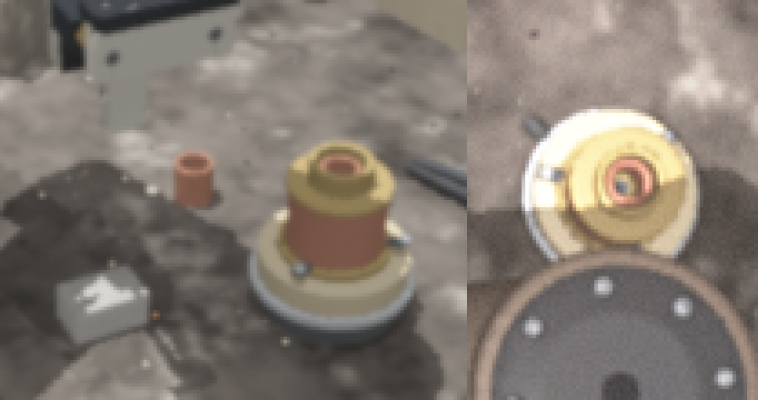

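The plate lies flat on the shell with the tube inside its bush. Next the block, at side crop (103,305).

>>> {"api": "jog_arm", "payload": {
  "deltas": [
    [[0.3, 0, 0, -5, 0.02], [0.3, 0, 0, -5, 0], [0.3, 0, 0, -4, 0], [0.3, 0, 0, -2.4, 0], [0.3, 0, 0, 0, 0], [-1, 0, 0, 0, 0], [-1, 0, 0, 0, 0], [-1, 0, 0, 0, 0]]
  ],
  "force": 40
}}

```text
time_s: 23.85
tcp_pos: [0.3961, -0.1339, 0.025]
eef_rot: [-180.0, -0.1, -10.9]
contact_force: [0.5, -4.0, 3.3]
gripper_width: 0.0327
gripper_force: 1.8
```

>>> {"api": "jog_arm", "payload": {
  "deltas": [
    [[-1, 0, 0, 0, 0], [-1, 0, 0, 2, 0], [-1, 0, 0, 4, 0], [-1, 0, 0, 4, 0], [-1, 0, 0, 4, 0]]
  ]
}}

```text
time_s: 24.48
tcp_pos: [0.3947, -0.1338, 0.1654]
eef_rot: [-180.0, 0.0, -11.0]
contact_force: [1.2, -0.5, -3.6]
gripper_width: 0.0317
gripper_force: 40.0
```

>>> {"api": "jog_arm", "payload": {
  "deltas": [
    [[-1, 3.5, -2, 0, 0], [-1, 3.5, -2, 0, 0], [-1, 3.5, -2, 0, 0], [-1, 2.6, -0.9, 0, 0], [-1, 0, 0, 0, 0], [-1, 0, 0, 0, 0], [-1, 0, 0, -1.5, 0], [-1, 0, 0, 0, 0]]
  ]
}}

```text
time_s: 25.48
tcp_pos: [0.5248, -0.2024, 0.1476]
eef_rot: [-180.0, 0.2, -10.9]
contact_force: [-0.1, -0.4, -3.3]
gripper_width: 0.0318
gripper_force: 40.0
```

>>> {"api": "jog_arm", "payload": {
  "deltas": [
    [[-1, 0, 0, -0.7, 0], [-1, 0, 0, -0.4, 0], [-1, 0, 0, 0, 0]]
  ]
}}

```text
time_s: 25.85
tcp_pos: [0.5262, -0.2029, 0.1377]
eef_rot: [180.0, 0.0, -10.9]
contact_force: [0.1, -0.3, -3.6]
gripper_width: 0.0313
gripper_force: 40.0
```

```bash
python3 - <<'E'
from h import *
a=r.capture("side");cv2.imwrite("pics/s10.png",a);s=r.get_state();print(s["tcp_pos"],s["gripper_width"],s["contact_force"])
cv2.imwrite("pics/g10.png",cv2.resize(a[205:295,345:435],(540,540),interpolation=3))
E
```

```text
[ 0.52640332 -0.20289774  0.13796334] 0.03189828824014876 [ 0.06148062  0.36217077 -4.33170516]
```

View pics/g10.png

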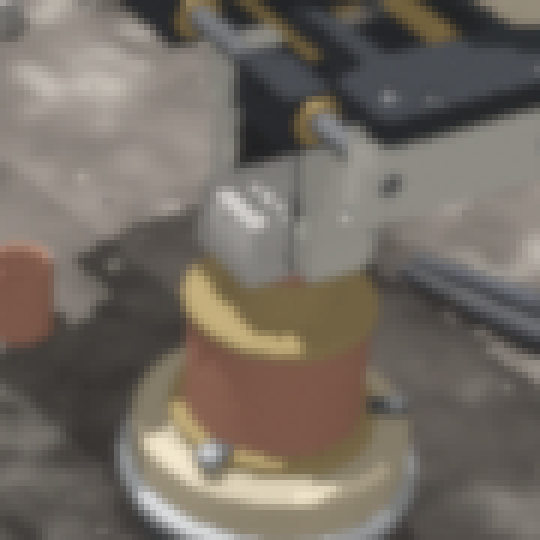

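The block is level over the bush (crop (245,235)). Down the last few mm until it bears, then release.

>>> {"api": "jog_arm", "payload": {
  "deltas": [
    [[-1, 0, 0, -0.15, 0], [-1, 0, 0, -0.1, 0], [-1, 0, 0, 0, 0], [-1, 0, 0, 0, 0]]
  ]
}}

```text
time_s: 26.4
tcp_pos: [0.5265, -0.2029, 0.1356]
eef_rot: [-180.0, -0.0, -10.9]
contact_force: [-0.1, -0.8, -3.0]
gripper_width: 0.0318
gripper_force: 40.0
```

>>> {"api": "jog_arm", "payload": {
  "deltas": [
    [[-1, 0, 0, -0.06, 0], [-1, 0, 0, 0, 0], [0.2, 0, 0, 0, 0], [0.2, 0, 0, 0, 0], [0.2, 0, 0, 0, 0], [0.2, 0, 0, 3, 0], [0.2, 0, 0, 4, 0], [0.2, -3, 3, 2, 0]]
  ]
}}

```text
time_s: 27.4
tcp_pos: [0.4982, -0.1736, 0.2267]
eef_rot: [180.0, -0.1, -11.0]
contact_force: [-0.3, 1.2, -0.1]
gripper_width: 0.0524
gripper_force: 0.0
```

>>> {"api": "jog_arm", "payload": {
  "deltas": [
    [[0.2, -4, 5, 0, 0], [0.2, -4, 5, 0, 0], [0.2, -2, 5, 0, 0], [0.2, 0, 0, 0, 0], [0.2, 0, 0, 0, 0], [0.2, 0, 0, 0, 0], [0.2, 0, 0, 0, 0], [0.2, 0, 0, 0, 0]]
  ]
}}

```text
time_s: 28.4
tcp_pos: [0.3984, -0.026, 0.2247]
eef_rot: [180.0, 0.0, -11.0]
contact_force: [0.2, -0.4, -0.5]
gripper_width: 0.0522
gripper_force: 0.0
```

```bash
python3 - <<'E'
from h import *
a=r.capture("side");b=r.capture("top");s=r.get_state();print(s["tcp_pos"],s["contact_force"])
cv2.imwrite("pics/g11.png",np.hstack([cv2.resize(a[205:315,330:440],(400,400),interpolation=3),cv2.resize(b[180:290,340:450],(400,400),interpolation=3)]))
c,_=blob(b,(394,229),26,lambda q:(q[...,1]<30)&(q[...,2]>150));e=cv2.minAreaRect(c.astype(np.float32));print(e,plane("top",e[0],.135))
E
```

```text
[ 0.39839388 -0.0257385   0.22480319] [-0.14174245 -0.79728106  0.4039687 ]
((386.23712158203125, 223.72909545898438), (37.070865631103516, 29.635847091674805), 13.392498970031738) [ 0.5323619  -0.18353051  0.135     ]
```

View pics/g11.png

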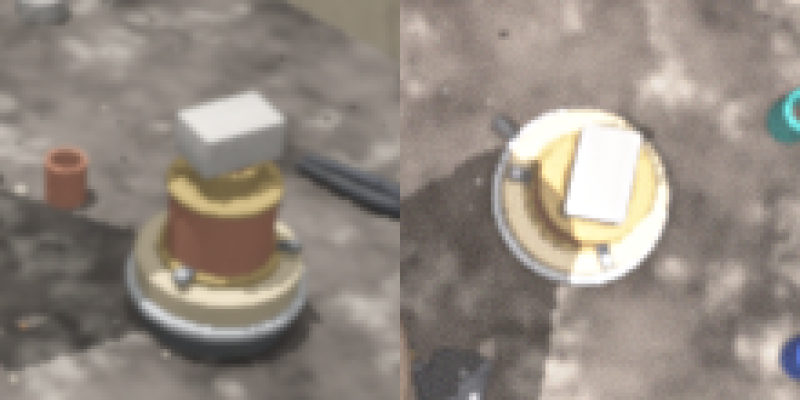

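The block lies flat and centred on the bush: top view (396.4,227.1) against about (395.7,227.5) expected. The stack is upright and the arm is clear, so I'm handing in.

```bash
python3 -c "
from plant import r
print(r.close_job())"
```

```text
the job is handed in; nothing more can be done
None
```

The boiler is stacked dry on the turntable in the required order, with all five parts looking fully home in the last pictures. I handed it in at about 28 s; the hand-in returned no verdict.

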